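# Comb the articulator pins into their grooves

## Robot

A 6-joint arm with a two-finger parallel gripper is mounted at the origin on the work surface. World frame = base frame: x ahead of the robot, y to its left, z up, the work surface at z = 0. Lengths are in m, angles in degrees, forces in N, time in s.
With the tool pointing down it reaches from about 0.375 to 0.75 m from the base axis. Payload 9 kg.
Tool frame: the origin (TCP) lies where the fingers leave the gripper's body, on its centre line; the fingertips stand 73 mm ahead of it and the grasp point (between the pads) lies 54 mm ahead of it (robot.tip_reach is the distance from the TCP to the fingertips, in m); z points along the fingers, y is the line along which they close (so a half turn about z gives the same grasp; the last joint's range is limited). The gripper opens to 85 mm and grips with 20 to 120 N. Pads are 22 mm wide; open, the fingers measure 114 mm over their backs; the gripper's body (76 mm by 85 mm) begins 54 mm behind the grasp point. The pads swing forward as they close: fully open they stand 13 mm farther back than shut.
Start: joints at [-75.785, 5.964, 5.575, 89.605, 0, 77.527], TCP at [0.269, -0.536, 0.304] pointing down, gripper open.
Joint ranges: [-171.21, 171.21], [-48.23, 106.86], [-62.78, 66.21], [-105.2, 120.99], [-86.42, 89.51], [-180, 180]. Speed limits (degrees/s): [127.2, 127.2, 147.25, 180, 180, 180].

## Interface

Orientations are given as [roll, pitch, yaw] about the fixed x, y, z axes, in that order (R = Rz(yaw) Ry(pitch) Rx(roll)).
In Python, from plant import robot, viewer, telemetry gives the robot as it stands (robot), with the cameras (viewer) and the readings (telemetry). Calls block until the motion is done:
- robot.move_pose(position, orientation): joint-space move of the TCP to a pose.
- robot.line_to(position, vel=0.15, rotation=None, guard=None): straight line of the TCP; rotation=None keeps the orientation; vel is the mean speed in m/s. With guard (N) it stops when the force on the tool has changed by that much, and returns True; else False.
- robot.goto_joints(angles): joint-space move.
- robot.set_gripper(opening): finger opening in m; the grip force is fixed at half the most; returns when the fingers have stopped.
- robot.pause(seconds).
- robot.ik(position, orientation): joint angles nearest the present ones, or None.
- telemetry.observe(): the state.
- viewer.grab_frame(name): name is "scene" or "top"; returns the picture (480x640x3 uint8, blue, green, red); there is no depth.
- viewer.get_calibration(name): a dict with "vertical_fov" (degrees; the focal length in pixels is half the picture's height over the tangent of half this angle, whatever the lens; pixels are square), "cx", "cy" (the principal point, pixels), "k1" (the pictures are not rectified: a ray, as slopes to the right and down, at radius r is drawn at 1 + k1 r^2 times it, then the intrinsics apply), "rvec" (rotation vector, rad) and "tvec" (3), from world to camera coordinates, as OpenCV has them. Camera axes: x right, y down, z forward; pixel columns grow to the right and rows downward; lengths in m; the calibration is good to about 2 mm. A picture is of the moment at which its call begins. get_calibration takes no time and is no camera call.
A pose or a line that the arm cannot do raises robot.IKError and nothing moves.
- robot.job_done(): hands the job in; it is judged then, once.
The state is a dict: "time": time; "q": joint angles; "qvel": joint speeds; "joint_torque": joint torques, N m; "tool_pos": TCP position; "tcp_rot": TCP orientation; "ft_force": force on the tool from outside, world axes, zero at the start; "torque": the same for the moment, N m; "gripper_width": finger opening in m; "gripper_force": force on a finger pad.
Only numpy, scipy, OpenCV 4.12 (cv2) and the standard library are available. Lean on these libraries where they do the work, as an engineer would, in place of code of your own. Each camera call takes 0.05 s, during which the arm holds its last target. There are 200 camera calls.

## Task

In the dental lab's pin tray, use the orange-handled rake to comb the three loose steel pins into the grooves: set the rake across the two white side rails at the plain end and draw it along to the ribbed end, its bar resting lightly on the rails all the way, until each pin lies parallel in a groove of its own. Never bear hard on the tray (a touch of a few newtons is right, 25 N is too much) and do not touch the pins with the fingers. Then stand the rake upright on the green mat again, let go, and leave the jar, the bowl and the plaster cast where they are.

Things in the scene. Friction and masses are not known exactly. Their poses are not given: they have to be found in the camera images.
- tray: Fixed teal pin tray, 124 (x) x 250 (y) mm; its height above the table varies by some mm. Origin: centre line, 40 mm below the rail tops. White rigid side rails along y, x = +-52..62 mm, 104 mm apart, tops z = 40. Plain deck z = 26 from y = -120 to 4 mm, then ribs and grooves. Comb from -y to +y. Low end walls (top z = 34) at y = +-120..125. Pressing 1 mm too low gives some 20 N.
- groove_mid (a point): Middle of the third groove's mouth, at rib-top height: tray x 0, y 52.5, z 26 mm. Five grooves run along tray x, each 104 long, 11 wide, 10 mm deep, centred at tray y = 16.5, 34.5, 52.5, 70.5, 88.5 mm, parted by round-topped dark ribs 7 mm thick, tops level with the deck.
- rake: Loose rake, about 150 g, standing on its tines. Origin: centre of the plane of the tine tips, z up. Aluminium bar 134 (x) x 24 (y) x 12 mm, underside 12.5 mm above the tips; two rows of 7 tines, 5 mm square, at y = +-9.5, spanning x = +-44.5 mm. Same after a half turn. With the bar across both rails the tips run 1.5 mm over deck and ribs, clear of pins in grooves.
- rake_grip (a point): Point in the rake's orange upright handle, 58 mm above the tine tips, axes as the rake. Handle 36 (x) x 16 (y) mm, z = 24 to 81 mm over the tips: grip from above across its 16 mm.
- pin1: Loose round steel pin (red band), 9 mm diameter, 94 mm long, 45 g, round ends, polished and slippery. Origin on its axis at mid length, x along it. Starts askew on the plain deck between tray y = -70 and -25 mm. Axis 20.5 mm above the tray origin in a groove, 30.5 mm on deck or ribs.
- pin2: The same pin with a yellow band; starts loose on the deck near the first groove.
- pin3: The same pin with a green band; starts lying askew across the ribs.
- mat: Fixed green mat, 220 (x) x 160 (y) x 3 mm, on which the rake stands at the start. Origin: centre of its underside, on the table.
- jar: Bystander: amber jar, 60 mm diameter, 85 mm high, origin at its underside.
- bowl: Bystander: green mixing bowl, 110 mm diameter, 60 mm high, origin at its underside.
- cast: Bystander: plaster dental cast, 55 x 65 x 27 mm, origin at its underside.

How it is judged (in metres and radians):
On the way, in this order (a step that is already met when the one before it is completed fails the run):
1. the rake is lifted off the mat (z of rake in the frame of mat above 0.03 m), for 0.1 s.
2. the rake rests on the tray at the plain end, behind the pins (touch over 0.5 N) (contact force between rake and tray above 0.5 N and y of rake in the frame of tray between -0.12 and -0.06 m), for 0.2 s.
3. the rake passes the middle of the tray still resting on it (touch over 0.5 N) (contact force between rake and tray above 0.5 N and y of rake in the frame of tray between -0.03 and 0.03 m), for 0.2 s.
4. the rake, still resting on the tray, is at the ribbed end and all three pins lie in grooves (contact force between rake and tray above 0.5 N and y of rake in the frame of tray above 0.045 m and z of pin1 in the frame of tray between 0.015 and 0.0235 m and angle between the x axis of each of pin1, pin2, pin3 and the x axis of tray, either way round below 0.1 rad and y of pin1 in the frame of tray between 0.005 and 0.105 m and x of pin1 in the frame of tray between -0.03 and 0.03 m and z of pin2 in the frame of tray between 0.015 and 0.0235 m and y of pin2 in the frame of tray between 0.005 and 0.105 m and x of pin2 in the frame of tray between -0.03 and 0.03 m and z of pin3 in the frame of tray between 0.015 and 0.0235 m and y of pin3 in the frame of tray between 0.005 and 0.105 m and x of pin3 in the frame of tray between -0.03 and 0.03 m), for 0.2 s.
At the end, for the whole second after the job is handed in: Each pin rests in its own groove (axis 15 to 23.5 mm above the tray origin, within 0.1 rad of the groove and 30 mm of the tray's centre line, in the ribbed part); the rake stands at rest on the mat, upright within 0.1 rad, within 80 mm (x) and 70 mm (y) of its centre (z of pin1 in the frame of tray between 0.015 and 0.0235 m and angle between the x axis of each of pin1, pin2, pin3 and the x axis of tray, either way round below 0.1 rad and y of pin1 in the frame of tray between 0.005 and 0.105 m and x of pin1 in the frame of tray between -0.03 and 0.03 m and z of pin2 in the frame of tray between 0.015 and 0.0235 m and y of pin2 in the frame of tray between 0.005 and 0.105 m and x of pin2 in the frame of tray between -0.03 and 0.03 m and z of pin3 in the frame of tray between 0.015 and 0.0235 m and y of pin3 in the frame of tray between 0.005 and 0.105 m and x of pin3 in the frame of tray between -0.03 and 0.03 m and x of rake in the frame of mat between -0.08 and 0.08 m and y of rake in the frame of mat between -0.07 and 0.07 m and z of rake in the frame of mat below 0.006 m and angle between rake's own z axis and vertical below 0.1 rad and linear speed of each of rake, pin1, pin2, pin3 below 0.02 m/s); the robot touches nothing.
It fails at once if the rake bears on the tray with more than 25 N (contact force between rake and tray above 25 N).
It fails at once if the fingers touch a pin (contact force between the fingers and pin1 above 0.5 N or contact force between the fingers and pin2 above 0.5 N or contact force between the fingers and pin3 above 0.5 N).
It fails at once if the jar, bowl or cast is moved more than 15 mm (distance of any of jar, bowl, cast from where it was at the start of the episode above 0.015 m).
It also fails if it takes over 72 s, if anything falls off the work surface, if the arm or the gripper's body presses on something with over 40 N, if the wrist force passes 120 N, or if a joint passes its speed limit or range.

## Working session

There is one attempt and no reset: what is moved stays moved. The work goes in short steps, each a Python script; the robot and the scene stay as the last script left them, time stands still between calls to the robot, and variables do not carry over. Pictures are saved under pics/ and viewed, at most 10 in all, crops included, and the job is handed in when it is done.

```bash
mkdir -p pics; ls
python3 - <<'E'
from plant import robot, viewer, telemetry
import cv2
for n in("scene","top"):
    cv2.imwrite(f"pics/{n}0.png",viewer.grab_frame(n)); print(n,viewer.get_calibration(n))
print(telemetry.observe())
E
```

```text
pics
plant.py
scene {'vertical_fov': 55.316450350562334, 'cx': 325.4750026914908, 'cy': 228.18235893730494, 'k1': -0.08981939533943166, 'rvec': array([ 1.70052997,  1.51544653, -0.79866282]), 'tvec': array([-0.06055959, -0.27863268,  1.2248775 ])}
top {'vertical_fov': 53.18181704425986, 'cx': 324.3878794812986, 'cy': 241.42416486806792, 'k1': -0.056232863603483355, 'rvec': array([ 2.10649482, -2.15517819,  0.16590497]), 'tvec': array([4.45639616e-04, 6.32292096e-01, 7.16908406e-01])}
{'time': 0.1, 'q': array([-7.57875432e+01,  5.99636205e+00,  5.53228915e+00,  8.96040667e+01,
        2.31076817e-04,  7.75262362e+01]), 'qvel': array([ 0.0723514 , -0.15180468,  0.20245521, -0.04367612, -0.05059057,
       -0.04428605]), 'joint_torque': array([ 4.83064709e-03, -5.58206069e+01,  5.04722464e+01,  1.30277633e-02,
       -3.60959621e-04,  1.93887564e-05]), 'tool_pos': array([ 0.26941585, -0.53588151,  0.30319556]), 'tcp_rot': array([-1.79933519e+02, -1.49432722e-02,  2.66862117e+01]), 'ft_force': array([-0.62782197,  0.3447304 , -0.09243122]), 'torque': array([0.0015989 , 0.04514862, 0.00199256]), 'gripper_force': 0.0, 'gripper_width': 0.08528143139212828}
```

View pics/scene0.png

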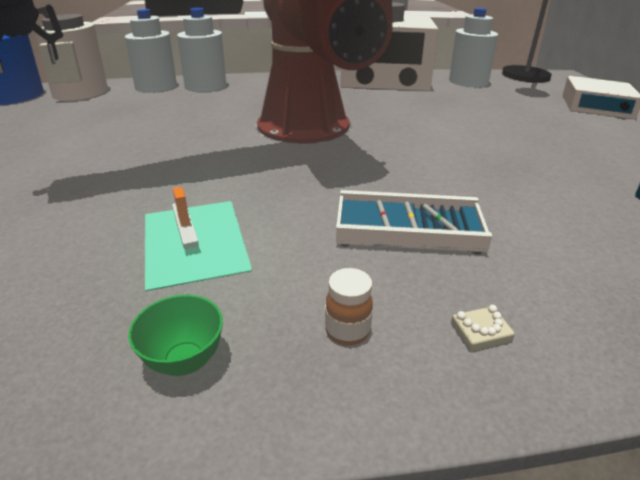

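View pics/top0.png

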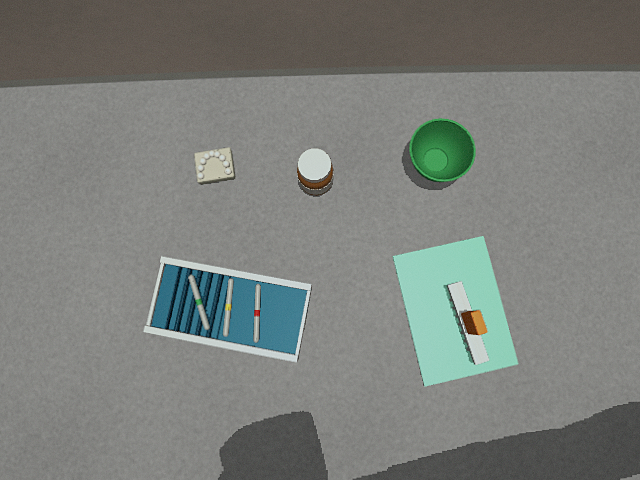

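The scene view shows the tray at about (410,220) and the mat with the rake at about (190,235). The top view shows the tray corners at about (163,259), (310,286), (297,360) and (146,330), with the ribbed end on the left, and the rake handle at about (474,322). I'll enlarge these next.

Run:
```python
import cv2
t=cv2.imread("pics/top0.png");s=cv2.imread("pics/scene0.png")
def c(im,x,y,w,h,k,n):
    o=cv2.resize(im[y:y+h,x:x+w],None,fx=k,fy=k,interpolation=cv2.INTER_CUBIC)
    for i in range(0,w,10):
        cv2.line(o,(i*k,0),(i*k,8 if i%50 else 20),(255,255,255),1)
        if i%20==0: cv2.putText(o,str(x+i),(i*k,20),0,.4,(0,255,255),1)
    for i in range(0,h,10):
        cv2.line(o,(0,i*k),(8,i*k),(255,255,255),1)
        if i%20==0: cv2.putText(o,str(y+i),(8,i*k+4),0,.4,(0,255,255),1)
    cv2.imwrite("pics/"+n,o)
c(t,140,250,180,120,4,"ct.png");c(s,330,185,160,70,5,"cs.png")
c(t,385,230,140,160,3,"rt.png");c(s,135,180,120,110,5,"rs.png")
```

```text
(no output)
```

View pics/ct.png

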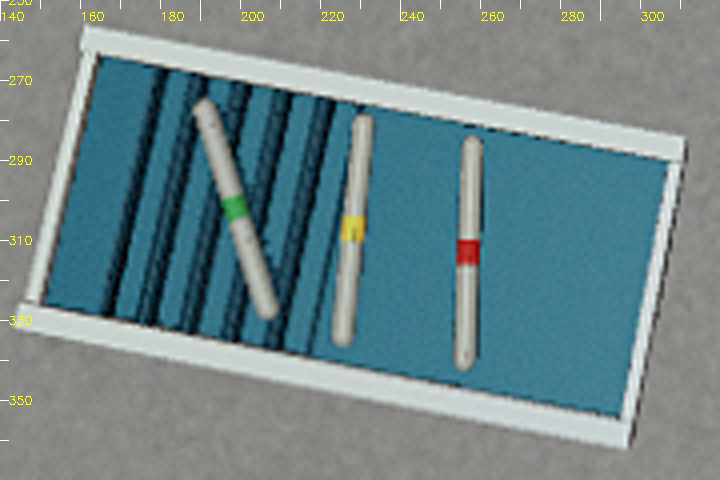

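View pics/cs.png

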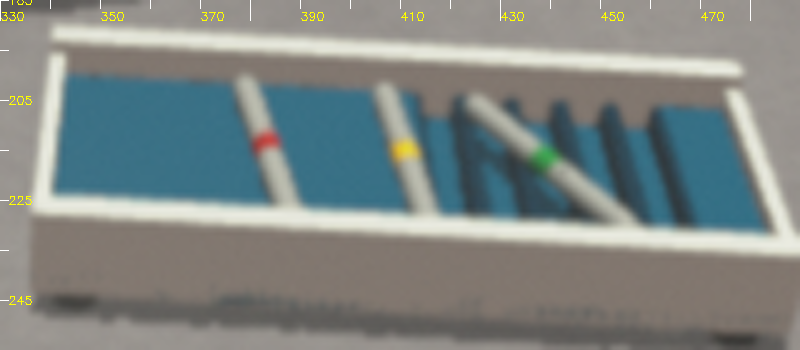

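View pics/rt.png

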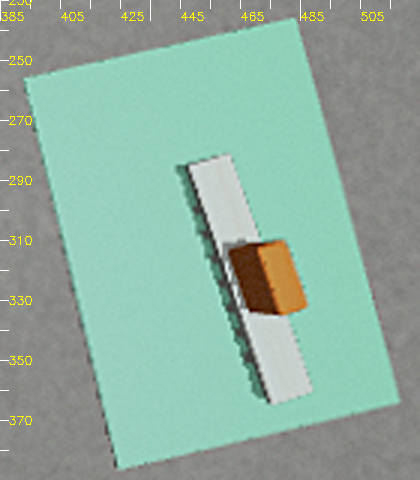

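View pics/rs.png

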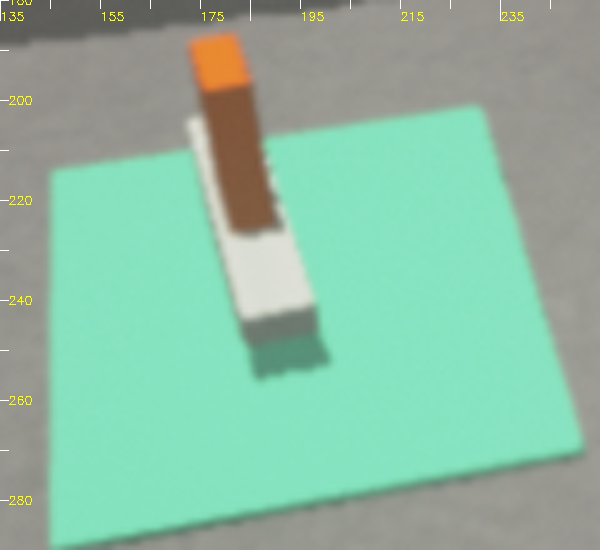

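The crops give me the tray rail corners, the bar and handle-top corners, and the mat corners in both views. I'll fit the poses to them jointly.

```bash
cat > h.py <<'E'
import numpy as np,cv2
from plant import robot, viewer, telemetry
from scipy.optimize import least_squares
def proj(P,n):
    c=viewer.get_calibration(n);f=240/np.tan(np.radians(c["vertical_fov"]/2))
    K=np.array([[f,0,c["cx"]],[0,f,c["cy"]],[0,0,1]])
    return cv2.projectPoints(np.float64(P).reshape(-1,3),c["rvec"],c["tvec"],K,np.array([c["k1"],0,0,0]))[0].reshape(-1,2)
def onplane(uv,n,z):
    uv=np.float64(uv).reshape(-1,2)
    return np.array([least_squares(lambda p:(proj([p[0],p[1],z],n)-u).ravel(),[.5,0]).x for u in uv])
def world(p,P):
    c,s=np.cos(p[3]),np.sin(p[3]);P=np.float64(P)
    return np.c_[c*P[:,0]-s*P[:,1]+p[0],s*P[:,0]+c*P[:,1]+p[1],P[:,2]+p[2]]
def fit(obs,p0):  # obs: {cam:[(X mm,uv)...]}
    r=lambda p:np.concatenate([(proj(world(p,np.array([o[0] for o in L])/1000),n)-[o[1] for o in L]).ravel() for n,L in obs.items()])
    s=least_squares(r,p0,loss="soft_l1");return s.x,r(s.x).reshape(-1,2)
def crop(k,ox,oy): return lambda x,y:((x+.5)/k-.5+ox,(y+.5)/k-.5+oy)
E
cat > m.py <<'E'
from h import *
np.set_printoptions(precision=4,suppress=True)
T=crop(4,140,250);S=crop(5,330,185);RT=crop(3,385,230);RS=crop(5,135,180)
tray={"top":[((62,125,40),T(85,27)),((62,-125,40),T(685,137)),((-62,-125,40),T(627,447)),((-62,125,40),T(17,330))],
"scene":[((-62,-125,40),S(52,26)),((-62,125,40),S(742,62)),((62,-125,40),S(33,214)),((62,125,40),(487,235))]}
c=onplane([(228,309),(153,295)],"top",.05);d=c[1]-c[0];yaw=np.arctan2(d[1],d[0])-np.pi/2
pt,r=fit(tray,[*c[0],.01,yaw]);print("tray",pt[:3],np.degrees(pt[3]));print(r)
b=[(x,y) for x in(-67,67) for y in(-12,12)]
m=onplane([RT(209,159),RT(291,397)],"top",.0275);d=m[1]-m[0];yr=np.arctan2(d[1],d[0]);print(m,"bar mid ends")
from itertools import product
def best(mk,p0):
    return min((fit(mk(s),p0) for s in product((-1,1))),key=lambda a:np.abs(a[1]).sum())
def rk(s):
    q=s[0]
    return {"top":[((-67,-12*q,24.5),RT(187,165)),((-67,12*q,24.5),RT(231,153)),((67,-12*q,24.5),RT(270,404)),((67,12*q,24.5),RT(313,390)),
     ((-18,-8*q,81),RT(259,245)),((-18,8*q,81),RT(287,239)),((18,8*q,81),RT(307,307)),((18,-8*q,81),RT(278,316))]}
def rk2(s):
    o=rk(s);q=s[0]; # scene: near end = image-up end in top (-67)
    o["scene"]=[((-67,12*q,24.5),RS(240,319)),((-67,-12*q,24.5),RS(316,304)),((67,12*q,24.5),RS(187,122)),
     ((18,12*q*8/12,81),RS(190,42)),((18,-8*q,81),RS(238,35)),((-18,-8*q,81),RS(252,84)),((-18,8*q,81),RS(203,92))]
    return o
pr,r=best(rk2,[*m.mean(0),.003,yr]);print("rake",pr[:3],np.degrees(pr[3]));print(r)
mc=onplane([RT(25,78),RT(297,17),RT(400,402),RT(117,468)],"top",.003);ms=onplane([RS(50,170),RS(482,106),RS(583,452),RS(50,548)],"scene",.003)
print("mat",mc.mean(0),ms.mean(0));d=mc[3]-mc[0];print(np.degrees(np.arctan2(d[1],d[0])),np.linalg.norm(d),np.linalg.norm(mc[1]-mc[0]))
R=np.array([[np.cos(pt[3]),np.sin(pt[3])],[-np.sin(pt[3]),np.cos(pt[3])]])
for n,a in dict(red=[(473,136),(465,371)],yel=[(364,113),(342,347)],gre=[(202,97),(269,320)]).items():
    w=onplane([T(*x) for x in a],"top",pt[2]+.0305);print(n,((w-pt[:2])@R.T*1000).round(1).tolist())
np.save("poses.npy",np.array([pt,pr,[*mc.mean(0),0,0]]))
print([onplane(u,"top",z).round(3).tolist() for u,z in(((315,165),.085),((442,150),.06),((215,165),.027))])
E
python3 m.py
```

```text
tray [0.5296 0.1438 0.0019] -11.521537606229737
[[ 0.025   0.0807]
 [ 0.2204 -0.0088]
 [ 0.3171  0.2734]
 [-0.4547 -0.0425]
 [ 0.041   0.1072]
 [-0.7745 -0.0804]
 [-0.3141 -0.2234]
 [ 5.311   0.5398]]
[[ 0.5628 -0.2248]
 [ 0.4348 -0.261 ]] bar mid ends
rake [ 0.4988 -0.2425  0.0034] -164.18479398659437
[[ 0.1561 -0.1141]
 [-0.7305 -0.4716]
 [-0.0635  0.3059]
 [-0.3615  0.3519]
 [-1.5998  0.7011]
 [-0.9913 -0.4987]
 [ 0.414  -0.0501]
 [ 0.0871  0.2056]
 [-0.2551  0.5129]
 [-0.2903  0.2637]
 [-0.1792 -0.2782]
 [-0.53   -0.0372]
 [-0.423  -0.3876]
 [-0.1052 -0.2579]
 [-0.3716  0.0187]]
mat [ 0.5207 -0.2291] [ 0.5186 -0.2283]
-169.22384599963067 0.21945182048291376 0.16059264810225526
red [[47.6, -39.1], [-45.1, -54.6]]
yel [[48.8, 6.7], [-44.9, -4.0]]
gre [[43.2, 73.9], [-39.8, 27.3]]
[[[0.749, -0.002]], [[0.779, -0.211]], [[0.774, 0.171]]]
```

The fits agree: tray yaw is -11.5° with its origin at z≈2 mm, and the rake is at (0.499, -0.2425) with yaw 15.8°. Next: pick up the rake and hover behind the pins.

```bash
cat >> h.py <<'E'
def tray(x,y,z=0):
    p=np.load("poses.npy")[0];return world(p,[[x,y,z]])[0]
TY=np.degrees(np.load("poses.npy")[0][3])
def down(yaw): return [180,0,yaw]
def fz(n=5):
    L=[]
    for _ in range(n): robot.pause(.02);L.append(telemetry.observe()["ft_force"])
    return np.mean(L,0)
E
python3 - <<'E'
from h import *
np.set_printoptions(precision=4,suppress=True)
pr=np.load("poses.npy")[1];yaw=np.degrees(pr[3])+180
for p,y in(((pr[0],pr[1],.2),yaw),(tray(0,-.098,.19),TY),(tray(0,.09,.19),TY)): print(robot.ik(p,down(y)))
robot.move_pose([pr[0],pr[1],.215],down(yaw))
print(robot.line_to([pr[0],pr[1],.115],vel=.1,guard=8))
robot.set_gripper(0.0)
o=telemetry.observe();print(o["gripper_width"],o["gripper_force"],o["tool_pos"],o["ft_force"],o["time"])
robot.line_to([pr[0],pr[1],.215],vel=.1)
o=telemetry.observe();print(o["gripper_width"],o["ft_force"],o["tool_pos"])
p=tray(0,-.098);p[2]=.215
robot.move_pose(p,down(TY))
robot.line_to([p[0],p[1],.152],vel=.1)
robot.pause(.3)
o=telemetry.observe();print(o["gripper_width"],o["ft_force"],o["tool_pos"],o["tcp_rot"],o["time"])
a=viewer.grab_frame("top")[200:400,140:360];b=viewer.grab_frame("scene")[140:280,300:520]
cv2.imwrite("pics/hover.png",np.vstack([cv2.resize(x,None,fx=f,fy=f,interpolation=cv2.INTER_CUBIC) for x,f in((a,1.7),(b,1.7))]))
E
```

```text
[-39.4387  -1.589  -12.9539  78.6351   0.     124.746 ]
[  -9.3068   -8.9703  -20.768    78.2023    0.     -177.7852]
[  10.3703    5.5422   -6.5218   77.936     0.     -158.1081]
False
0.015212675768220715 58.960116505622864 [ 0.4989 -0.2426  0.1152] [ 0.0278 -0.1662  2.0927] 3.3167
0.015181548275315149 [-0.2453  0.0264 -2.0483] [ 0.4986 -0.2423  0.2141]
0.015341577076207183 [-0.459   0.5045 -0.6575] [0.5103 0.0477 0.1525] [180.      -0.0467 -11.5193] 9.9
```

View pics/hover.png

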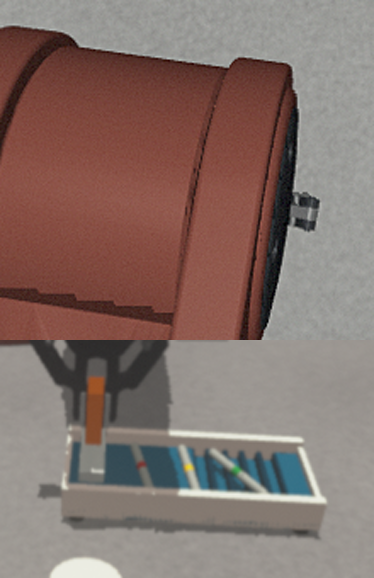

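The rake is held and hovers over the plain end, behind the red pin, in the scene crop at about (92,470). Next: lower it gently until it touches.

Run:
```python
from h import *
np.set_printoptions(precision=2,suppress=True)
f0=fz(15);np.save("f0.npy",f0);print(f0)
p=tray(0,-.098)
g=robot.line_to([p[0],p[1],.136],vel=.006,guard=3)
for i in range(3):
    f=fz(10);o=telemetry.observe();print(g,o["tool_pos"]*1000,f-f0,o["torque"],o["time"])
```

```text
[-0.21  0.06 -1.53]
True [510.02  47.75 140.49] [ 0.17 -0.19  7.1 ] [ 0.01 -0.02  0.08] 12.1667
True [510.04  47.74 140.53] [-0.13  0.22  7.31] [ 0.    0.04 -0.04] 12.3333
True [510.04  47.76 140.5 ] [ 0.25 -0.11  7.2 ] [0.02 0.01 0.02] 12.5
```

Contact is at 7 N with TCP z≈140.5 mm. Next: draw the rake with force feedback, aiming for about 5 N.

```bash
cat > draw.py <<'E'
import sys;from h import *
np.set_printoptions(precision=2,suppress=True)
def draw(y0,y1,step=.004,vel=.025,shots=(),target=5.):
    f0=np.load("f0.npy");z=telemetry.observe()["tool_pos"][2];im=[];shots=list(shots)
    ys=np.arange(y0,y1+np.sign(step)*1e-6,step)
    for i,y in enumerate(ys):
        p=tray(0,y);robot.line_to([p[0],p[1],z],vel=vel)
        f=fz(3)-f0;z+=np.clip((f[2]-target)*.00003,-.0001,.0002)
        if f[2]>16 or np.hypot(*f[:2])>15: print("STOP",y,f);break
        if i%4==0: print(round(y*1000),round(z*1e3,2),f)
        if shots and y>=shots[0]: im.append(viewer.grab_frame("scene")[175:260,325:500]);shots.pop(0)
    print(telemetry.observe()["time"]);return im
def sheet(im,n,k=2):
    im=[cv2.resize(a,None,fx=k,fy=k,interpolation=cv2.INTER_CUBIC) for a in im]
    if len(im)%2: im.append(im[-1]*0)
    cv2.imwrite(n,np.vstack([np.hstack(im[i:i+2]) for i in range(0,len(im),2)]))
E
python3 - <<'E'
from draw import *
im=draw(-.098,.05,shots=(-.05,-.02,0,.02,.035,.049))
sheet(im,"pics/draw1.png")
E
```

```text
-98 140.45 [-0.37 -0.3   3.09]
-82 140.47 [ 0.72 -1.34  6.18]
-66 140.59 [ 0.   -1.35  5.59]
-50 140.51 [ 0.25 -0.84  4.12]
-34 140.48 [ 0.65 -0.98  5.27]
-18 140.57 [ 0.31 -1.31  5.39]
-2 140.54 [-0.21 -1.27  4.87]
14 140.49 [ 0.37 -1.05  5.  ]
30 140.57 [ 0.65 -1.29  5.69]
46 140.53 [ 0.45 -0.4   4.19]
26.3583
```

View pics/draw1.png

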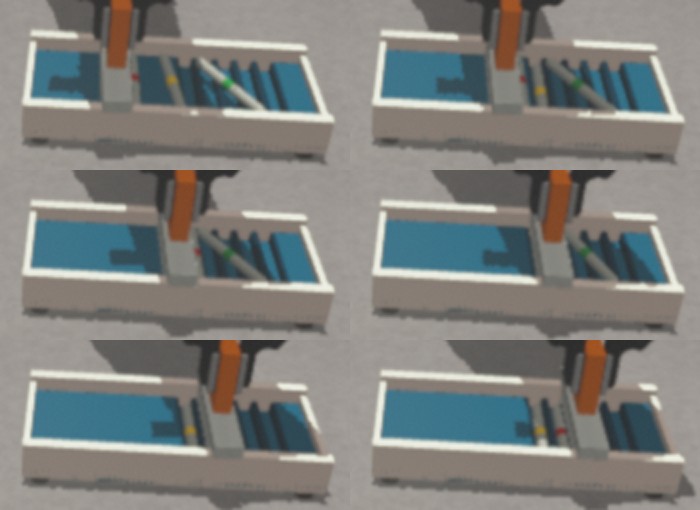

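Over the six stations, yellow dropped into groove 1 and red into groove 2. Green was aligned and is now hidden under the bar, probably in groove 3. I'll continue a little and check with colour.

Run:
```python
from draw import *
im=draw(.054,.078,shots=(.053,.0615,.0695,.0775))
sheet(im[:3],"pics/draw2.png")
f=viewer.grab_frame("scene")
sheet(im[:3]+[f[175:260,325:500]],"pics/draw2.png")
hsv=cv2.cvtColor(f,cv2.COLOR_BGR2HSV)[185:250,335:490]
pt=np.load("poses.npy")[0];c,s=np.cos(pt[3]),np.sin(pt[3])
for n,(a,b) in dict(red=(170,180),yel=(20,32),gre=(50,80)).items():
    m=(hsv[...,0]>=a)&(hsv[...,0]<=b)&(hsv[...,1]>110)&(hsv[...,2]>50);v,u=np.nonzero(m)
    if len(u):
        w=onplane((u.mean()+335,v.mean()+185),"scene",pt[2]+.0235)[0]-pt[:2];print(n,len(u),np.array([c*w[0]+s*w[1],-s*w[0]+c*w[1]])*1000)
```

```text
54 140.54 [ 0.88 -0.58  4.99]
70 140.52 [ 0.6  -1.06  5.31]
29.0667
yel 21 [ 0.1  16.98]
```

View pics/draw2.png

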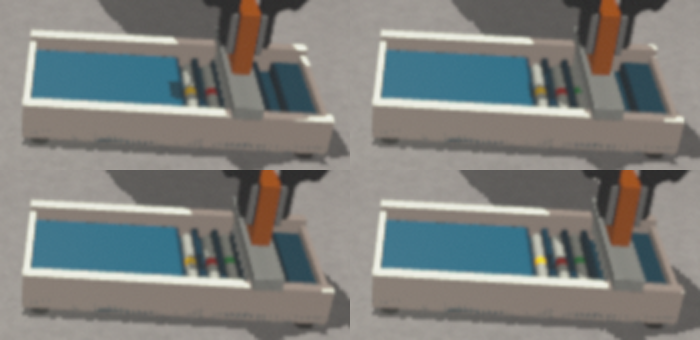

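All three pins lie behind the bar in grooves 1, 2 and 3 (yellow, red, green), seen in the last panel at about (540,261), (561,261) and (581,261). Next: hold briefly, lift, and put the rake back on the mat.

Run:
```python
from h import *
np.set_printoptions(precision=3,suppress=True)
f0=np.load("f0.npy");print(fz(20)-f0)
p=telemetry.observe()["tool_pos"]
robot.line_to([p[0],p[1],.222],vel=.06)
m=np.load("poses.npy")[2];yaw=10.8
robot.move_pose([m[0],m[1],.215],down(yaw))
robot.line_to([m[0],m[1],.121],vel=.08);robot.pause(.3)
print(robot.line_to([m[0],m[1],.112],vel=.008,guard=3),telemetry.observe()["tool_pos"],fz(5)-f0)
robot.set_gripper(.085);robot.pause(.2)
robot.line_to([m[0],m[1],.25],vel=.1)
robot.goto_joints([-75.785,5.964,5.575,89.605,0,77.527])
print(telemetry.observe()["time"])
a=viewer.grab_frame("top")[240:400,140:540];b=viewer.grab_frame("scene")[170:290,130:500]
cv2.imwrite("pics/end.png",np.vstack([cv2.resize(x,(740,int(740*x.shape[0]/x.shape[1])),interpolation=cv2.INTER_CUBIC) for x in(a,b)]))
```

```text
[0.74  0.246 4.485]
True [ 0.521 -0.229  0.115] [0.092 0.044 6.896]
41.475
```

View pics/end.png

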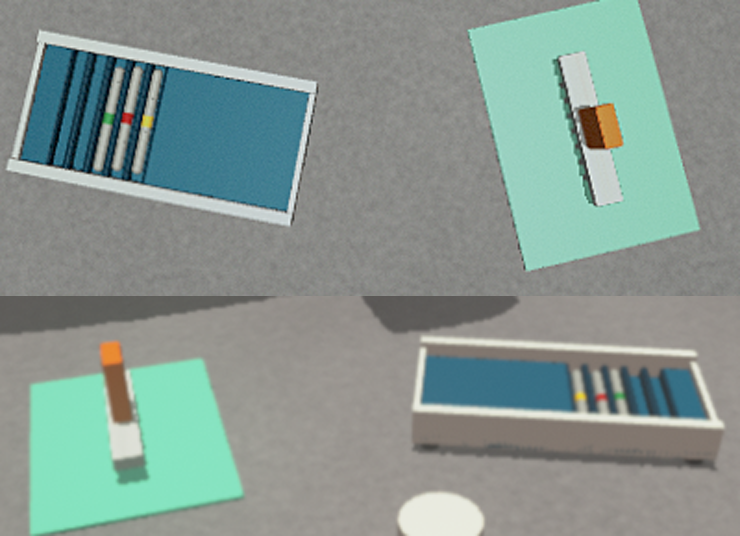

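The pins lie parallel in grooves 1 to 3, at (148,122), (127,118) and (109,118) in the top half. The rake stands upright at the middle of the mat, around (590,128), and the arm is clear.

```bash
python3 -c "
from plant import robot, viewer, telemetry
print(robot.job_done())"
```

```text
the job is handed in; nothing more can be done
None
```

The job is handed in: the final pictures show the three pins in grooves 1, 2 and 3 and the rake upright on the mat with the arm clear, contact forces I read on the tray peaked at about 7 N, and the arm was done at 41.5 s; no verdict was returned.

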